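# Show where the small bearing lies in the covered wheel-hub kit tray

## Task

Show me where the small bearing lies in the wheel-hub kit tray: with your fingertips push the tray's sliding dust cover fully back, then point at the smaller of the two ball bearings from just above it and keep pointing for a good two seconds, touching none of the parts in the tray. Then push the cover fully shut again to keep swarf out, and draw clear of it. Do not pinch the cover's flange, and leave the parts and the tools on the bench where they lie.

Things in the scene. Friction and masses are not known exactly. Their poses are not given: they have to be found in the camera images.
- kit_tray: Blue steel tray fixed to the bench: 84 mm deep (its x), 266 wide (its y), 36 high, walls 4 mm; four compartments side by side, each 76 deep by 61 wide, centres at x = 0, y = -98, -33, 33, 98 mm. Origin: centre of its underside; x points to its back, away from the robot, z up. A rail along each side (47.5 mm high, outer faces y = +-138 mm) runs on 65 mm behind the tray and carries the open cover.
- dust_cover (a joint): Grey steel cover sliding level in the rails along the tray's x. 0 = fully shut (hides all compartments), 0.078 m = fully back at its stop (all open). May start ajar up to 20 mm. About 2 N of friction; stays where left. Flat top 40 mm above the bench. An upright flange, 130 mm wide, 9.5 mm thick with its rubber, top 69 mm above the bench, stands along its near edge: push here, from either side.
- near_pad: Black rubber strip on the near face of the cover's flange, 120 mm wide, 22 high; push here to slide the cover back. Origin: centre of the strip, 53.5 mm above the bench; axes as the tray's. Moves with the cover: at joint value q it is at x = -39 mm + q, y = 0 in the tray's frame; its exposed face is 2 mm nearer the robot.
- far_pad: The same strip on the flange's far face; push here to slide the cover shut. Origin: centre of the strip, 53.5 mm above the bench; axes as the tray's. At joint value q it is at x = -33 mm + q, y = 0 in the tray's frame; its exposed face is 2 mm farther from the robot. Behind it lies the cover's flat top, 13.5 mm lower.
- small_bearing_center (a point): The smaller steel ball bearing, a loose ring 40 mm in diameter and 12 mm thick lying flat in one of the compartments (which one varies). The point is its centre, 10 mm above the bench; its top is 6 mm higher, 20 mm below the compartment walls' top.
- large_bearing_center (a point): The larger steel ball bearing, loose, 52 mm in diameter and 16 mm thick, lying flat in another compartment. The point is its centre.
- axle_nut_center (a point): The larger loose steel hex nut, 24 x 27 x 13 mm, lying flat in another compartment. The point is its centre.
- lock_nut_center (a point): The smaller loose steel hex nut, 19 x 22 x 10 mm, lying flat in another compartment. The point is its centre.
- spanner: Loose steel combination spanner, 187 x 28 x 9 mm, on the bench to the left of the tray. Origin: centre of its underside. Leave alone.
- blue_pliers: Loose pliers with blue handles, 172 x 61 x 13 mm, on the bench at the left. Origin: centre of the underside. Leave alone.
- yellow_tape_measure: Loose yellow tape measure, 83 x 38 x 66 mm (high), on the bench to the left of the tray. Origin: centre of the underside. Leave alone.
- black_torch: Loose black torch lying on its side, 121 x 33 x 34 mm, on the bench to the right of the tray. Origin: centre of the underside. Leave alone.

How it is judged:
By the outcome, as a careful person would: the job done as asked, in the order asked, and still so for the second after the job is handed in, with the robot touching nothing.
It also fails if it takes over 53 s, if anything falls off the work surface, if the arm or the gripper's body presses on something with over 40 N, if the wrist force passes 120 N, or if a joint passes its speed limit or range.

## Robot

A 6-joint arm with a two-finger parallel gripper is mounted at the origin on a cart in front of the work surface, level with it; the furniture and walls round the work are solid. World frame = base frame: x ahead of the robot, y to its left, z up, the work surface at z = 0. Lengths are in m, angles in rad, forces in N, time in s.
With the tool pointing down it reaches from about 0.25 to 0.775 m from the base axis. Payload 4 kg.
Tool frame: the origin (TCP) lies at the centre of the arm's flange, where the gripper is bolted on; the fingertips stand 199 mm ahead of it and the grasp point (between the pads) lies 180 mm ahead of it (robot.tcp_to_tips is the z of the fingertips in the tool frame, in m); z points along the fingers, y is the line along which they close (so a half turn about z gives the same grasp; the last joint's range is limited). The gripper opens to 94 mm and grips with 3 to 60 N. Pads are 16 mm wide; open, the fingers measure 119 mm over their backs; the gripper's body (75 mm by 177 mm) begins 78 mm behind the grasp point.
Start: joints at [1.133, 0.087, 1.371, -0, 1.684, -0.103], TCP at [0.181, 0.519, 0.405] pointing down, gripper open.
Joint ranges: [-3.1, 3.1], [-0.76, 2.03], [0.27, 2.55], [-1.08, 4.22], [0.17, 2.65], [-2.57, 2.57]. Speed limits (rad/s): [2.79, 2.79, 3.14, 3.14, 3.14, 3.14].

## Interface

Orientations are given as [roll, pitch, yaw] about the fixed x, y, z axes, in that order (R = Rz(yaw) Ry(pitch) Rx(roll)).
In Python, from bench import robot gives the robot as it stands.
- The arm moves only by the tool play_rows, never from a script. Its arguments are lists of equal length, an entry for each row: "translation": the shift along the tool's x, y, z scaled (see below), a list of three; "twist": the turn, a rotation vector about the tool's x, y, z scaled (see below), a list of three; "gripper": the opening, from -1 (shut) to 1 (fully open). A call has 1 to 8 rows; each row shifts and turns the commanded pose from where the row before left it, along the tool's axes as they then stand; what a row does not reach is not made up. The controller multiplies each number of a shift by 0.04 m and each number of a turn by 0.1 rad. A row lasts 1/10 s, in which the tool goes at most 50 mm and 8.59 degrees, less where a joint would pass 70% of its speed; a pose out of reach is approached as far as the arm can. A call with a number of a shift or a turn outside -1 to 1 is refused whole. A call with a gripper value outside its range is refused whole. The fingers move at their own pace and stop on an object; the grip force is fixed at half the most. Time passes only in rows, so rows that do not move let the fingers close. It gives the time, the measured TCP pose, the force, the opening and the grip force at its end, in the units of the state.
- robot.get_obs(): the state, without advancing time (a new reading comes with each control period).
- robot.snapshot(name): name is "scene" or "side" or "wrist"; returns the picture (420x560x3 uint8, red, green, blue); there is no depth.
- robot.camera_model(name): a dict with "camera_matrix" (3x3 intrinsics, pixels), "k1" (the pictures are not rectified: a ray, as slopes to the right and down, at radius r is drawn at 1 + k1 r^2 times it, then the intrinsics apply), "rvec" (rotation vector, rad) and "tvec" (3), from world to camera coordinates, as OpenCV has them. Camera axes: x right, y down, z forward; pixel columns grow to the right and rows downward; lengths in m; the calibration is good to about 2 mm. A picture is of the moment at which its call begins: read the wrist's pose just before it. camera_model takes no time and is no camera call; for the wrist camera it gives the pose at the moment of the call.
- robot.close_job(): hands the job in; it is judged then, once.
Trained networks look in the newest picture that a camera, given by its name, has taken for a name from the list of things; names that differ only in an ending like _2 or _b are one class to them, and where a whole thing is asked for, a point or a joint stands for the part that bears it (a point fixed in the world has none). Each returns a list of dicts, best first, with "score" (0 to 1); they miss things now and then, are a little off and sometimes report something else, mostly with a low value. They report only what shows in the picture. A call takes as long as a camera call.
- robot.recognise(name, camera): "centre" ([x, y, z] in m, in world coordinates, good to about 4 mm: the middle of the surface that is visible of it).
- robot.spot_point(name, camera): "centre" ([x, y, z] in m, in world coordinates, good to about 4 mm: a listed point, or the origin of a listed thing).
The state is a dict: "time": time; "joint_positions": joint angles; "qvel": joint speeds; "joint_torque": joint torques, N m; "tool_pos": TCP position; "ee_rot": TCP orientation; "wrist_force": force on the tool from outside, world axes, zero at the start; "wrist_torque": the same for the moment, N m; "width": finger opening in m; "finger_force": force on a finger pad.
Only numpy, scipy, OpenCV 4.12 (cv2) and the standard library are available. Lean on these libraries where they do the work, as an engineer would, in place of code of your own. Each camera call takes 0.05 s, during which the arm holds its last target. There are 200 camera calls.

## Working session

There is one attempt and no reset: what is moved stays moved. The work goes in short steps, Python scripts to look and compute and a tool call to move; the robot and the scene stay as the last step left them, time stands still between calls to the robot, and variables do not carry over. Pictures are saved under pics/ and viewed, at most 10 in all, crops included, and the job is handed in when it is done.

Besides the shell and the picture viewer there is one more tool, called after "Call:" as a command line: name --argument value ..., lists and objects as JSON in quotes. play_rows: Moves the arm, as the interface text tells. Its arguments: {"type":"object","properties":{"translation":{"type":"array","items":{"type":"array","items":{"type":"number","minimum":-1,"maximum":1}}},"twist":{"type":"array","items":{"type":"array","items":{"type":"number","minimum":-1,"maximum":1}}},"gripper":{"type":"array","items":{"type":"number"}}},"required":["translation","twist","gripper"]}

```bash
mkdir -p pics; ls
python3 - <<'E'
from bench import robot
import cv2, numpy as np
o=robot.get_obs()
for k in ("time","tool_pos","ee_rot","width","wrist_force"): print(k,o[k])
for c in ("scene","side"):
    im=robot.snapshot(c); cv2.imwrite(f"pics/{c}0.png",cv2.cvtColor(im,cv2.COLOR_RGB2BGR))
    for n in ("kit_tray","near_pad","far_pad","dust_cover"):
        r=robot.spot_point(n,c)[:2]; print(c,n,[(np.round(d["centre"],4).tolist(),round(d["score"],2)) for d in r])
print({k:getattr(robot,k) for k in dir(robot) if not k.startswith('_') and not callable(getattr(robot,k))})
print(robot.get_obs()["time"])
a=cv2.imread("pics/scene0.png");
E
```

```text
pics
time 0.0
tool_pos [0.18067551 0.51935274 0.40350997]
ee_rot [-3.13937706e+00 -2.10756630e-04  2.80677875e+00]
width 0.09393448062040234
wrist_force [ 0.4822356  -0.01979254 -0.22204367]
scene kit_tray [([0.4641, 0.0259, 0.0012], 0.82), ([0.4572, 0.0631, 0.0138], 0.27)]
scene near_pad [([0.4451, 0.0334, 0.0577], 0.8)]
scene far_pad []Traceback (most recent call last):
  File "<stdin>", line 8, in <module>
ValueError: it knows: axle_nut_center, black_torch, blue_pliers, far_pad, kit_tray, large_bearing_center, lock_nut_center, near_pad, small_bearing_center, spanner, yellow_tape_measure
```

Run:
```python
from bench import robot
import cv2, numpy as np
im=robot.snapshot("side"); cv2.imwrite("pics/side0.png",cv2.cvtColor(im,cv2.COLOR_RGB2BGR))
for c in ("side",):
    for n in ("kit_tray","near_pad","far_pad"):
        r=robot.spot_point(n,c)[:2]; print(c,n,[(np.round(d["centre"],4).tolist(),round(d["score"],2)) for d in r])
print({k:getattr(robot,k) for k in dir(robot) if not k.startswith('_') and not callable(getattr(robot,k))})
for c in ("scene","side"):
    m=robot.camera_model(c); R=cv2.Rodrigues(np.array(m["rvec"],float))[0]; print(c,"pos",-R.T@np.array(m["tvec"]).ravel(), m["k1"])
print(robot.get_obs()["time"])
```

```text
side kit_tray [([0.4672, 0.0308, -0.0016], 0.84)]
side near_pad [([0.4448, 0.0266, 0.0524], 0.39)]
side far_pad []
{'tcp_to_tips': 0.1992}
scene pos [-0.46780663 -0.69810008  0.69718624] -0.005539310908217219
side pos [0.07504311 1.17575381 0.66491881] -0.08739621275244477
0.4
```

View pics/scene0.png

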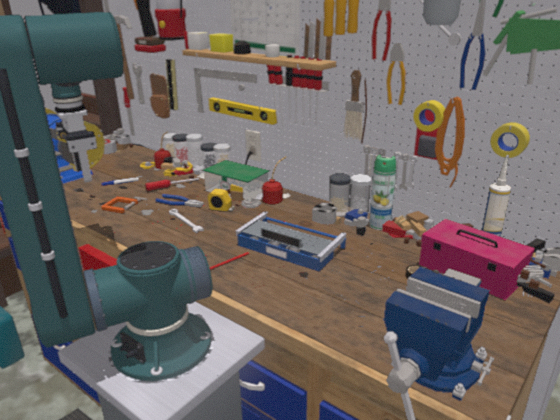

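View pics/side0.png

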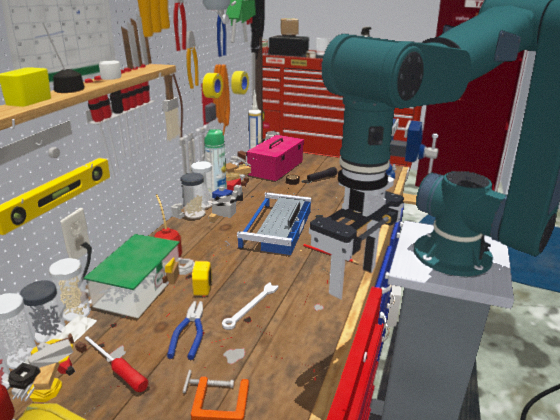

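The scene shows the tray at about (290,240) px, tape measure and spanner to its left; the side view shows the tray at (275,222) px with the cover near shut. Next I'll close the fingers, turn and go above the tray for a wrist view.

```bash
cat > h.py <<'E'
from bench import robot
import numpy as np, cv2
from scipy.spatial.transform import Rotation as Ro
def plan(xyz,yaw,n=None,start=None):
    """rows from present pose (or start=(xyz,yaw) commanded) to tips-down TCP xyz, yaw"""
    o=robot.get_obs()
    p=np.array(o["tool_pos"]); R=Ro.from_euler("xyz",o["ee_rot"])
    if start: p=np.array(start[0],float); R=Ro.from_euler("xyz",[np.pi,0,start[1]])
    T=Ro.from_euler("xyz",[np.pi,0,yaw]); d=np.array(xyz)-p
    rv=(R.inv()*T).as_rotvec()
    if n is None: n=int(np.ceil(max(np.linalg.norm(d)/.038,np.abs(rv).max()/.095,1)))
    tr=[];tw=[]; p0=p.copy()
    for i in range(n):
        s=np.round(R.inv().apply(p0+d*(i+1)/n-p)/.04,2); t=np.round(rv/n/.1,2)
        p=p+R.apply(s*.04); R=R*Ro.from_rotvec(t*.1); tr.append(s.tolist()); tw.append(t.tolist())
    print(n,"rows; ends",p.round(4),R.as_euler("xyz").round(4)); 
    for i in range(0,n,8): print(tr[i:i+8],"\n",tw[i:i+8])
def show(name,f):
    im=robot.snapshot(name); cv2.imwrite("pics/"+f,cv2.cvtColor(im,cv2.COLOR_RGB2BGR)); return im
def rays(px,name,z,m=None):
    m=m or robot.camera_model(name); K=np.array(m["camera_matrix"],float); k=m["k1"]
    R=cv2.Rodrigues(np.array(m["rvec"],float))[0]; c=-R.T@np.array(m["tvec"],float).ravel()
    u=cv2.undistortPoints(np.array(px,float).reshape(-1,1,2),K,np.array([k,0,0,0,0.]))[:,0]
    d=np.c_[u,np.ones(len(u))]@R
    return c+d*((np.broadcast_to(z,len(u))-c[2])/d[:,2])[:,None]
E
python3 - <<'E'
from h import *
plan([0.40,0.03,0.42],1.60)
m=robot.camera_model("wrist"); o=robot.get_obs(); R=cv2.Rodrigues(np.array(m["rvec"],float))[0]
c=-R.T@np.array(m["tvec"]).ravel(); Rt=Ro.from_euler("xyz",o["ee_rot"])
print("cam in tool",Rt.inv().apply(c-o["tool_pos"]),"axis",Rt.inv().apply(R[2]), m["camera_matrix"])
E
```

```text
15 rows; ends [0.4    0.0302 0.4198] [-3.1415e+00  2.0000e-04  1.6068e+00]
[[-0.61, -0.65, -0.03], [-0.67, -0.6, -0.02], [-0.71, -0.54, -0.03], [-0.75, -0.49, -0.02], [-0.78, -0.43, -0.03], [-0.82, -0.36, -0.02], [-0.84, -0.29, -0.03], [-0.87, -0.22, -0.03]] 
 [[-0.0, 0.0, 0.8], [-0.0, 0.0, 0.8], [-0.0, 0.0, 0.8], [-0.0, 0.0, 0.8], [-0.0, 0.0, 0.8], [-0.0, 0.0, 0.8], [-0.0, 0.0, 0.8], [-0.0, 0.0, 0.8]]
[[-0.88, -0.16, -0.02], [-0.89, -0.08, -0.03], [-0.89, -0.02, -0.02], [-0.9, 0.06, -0.03], [-0.88, 0.13, -0.02], [-0.87, 0.2, -0.03], [-0.85, 0.27, -0.02]] 
 [[-0.0, 0.0, 0.8], [-0.0, 0.0, 0.8], [-0.0, 0.0, 0.8], [-0.0, 0.0, 0.8], [-0.0, 0.0, 0.8], [-0.0, 0.0, 0.8], [-0.0, 0.0, 0.8]]
cam in tool [6.54784398e-02 2.73625415e-05 1.99917345e-02] axis [-2.29567318e-01  3.19250052e-04  9.73292733e-01] [[366.64197703   0.         283.37640351]
 [  0.         366.64197703 210.08455123]
 [  0.           0.           1.        ]]
```

Call:
play_rows --translation '[[-0.61, -0.65, -0.03], [-0.67, -0.6, -0.02], [-0.71, -0.54, -0.03], [-0.75, -0.49, -0.02], [-0.78, -0.43, -0.03], [-0.82, -0.36, -0.02], [-0.84, -0.29, -0.03], [-0.87, -0.22, -0.03]]' --twist '[[0, 0, 0.8], [0, 0, 0.8], [0, 0, 0.8], [0, 0, 0.8], [0, 0, 0.8], [0, 0, 0.8], [0, 0, 0.8], [0, 0, 0.8]]' --gripper '[-1, -1, -1, -1, -1, -1, -1, -1]'

```text
time: 1.2
tool_pos: [0.298, 0.2571, 0.4133]
ee_rot: [3.141, 0.0, 2.164]
wrist_force: [0.2, -0.1, 0.2]
width: 0.0334
finger_force: 0.0
```

Call:
play_rows --translation '[[-0.88, -0.16, -0.02], [-0.89, -0.08, -0.03], [-0.89, -0.02, -0.02], [-0.9, 0.06, -0.03], [-0.88, 0.13, -0.02], [-0.87, 0.2, -0.03], [-0.85, 0.27, -0.02], [0, 0, 0]]' --twist '[[0, 0, 0.8], [0, 0, 0.8], [0, 0, 0.8], [0, 0, 0.8], [0, 0, 0.8], [0, 0, 0.8], [0, 0, 0.8], [0, 0, 0]]' --gripper '[-1, -1, -1, -1, -1, -1, -1, -1]'

```text
time: 2.0
tool_pos: [0.4011, 0.0273, 0.4198]
ee_rot: [3.141, 0.001, 1.6]
wrist_force: [0.7, -0.1, -0.4]
width: 0.0004
finger_force: 0.0
```

Run:
```python
from h import *
o=robot.get_obs(); print(o["time"],o["tool_pos"],o["ee_rot"],o["width"])
import json
m=robot.camera_model("wrist"); im=show("wrist","w0.png"); json.dump({k:np.array(v).tolist() for k,v in m.items()},open("m0.json","w"))
for n in ("kit_tray","near_pad","far_pad"):
    for c in ("wrist",):
        print(n,c,[(np.round(d["centre"],4).tolist(),round(d["score"],2)) for d in robot.spot_point(n,c)[:2]])
```

```text
2.0 [0.40107221 0.02728307 0.41976502] [3.14144889e+00 1.31585541e-03 1.60004576e+00] 0.0003900062985132568
kit_tray wrist [([0.4682, 0.0355, 0.0031], 0.84)]
near_pad wrist [([0.4399, 0.0301, 0.0511], 0.62)]
far_pad wrist [([0.4525, 0.0301, 0.0518], 0.75), ([0.4412, 0.0276, 0.0508], 0.75)]
```

View pics/w0.png

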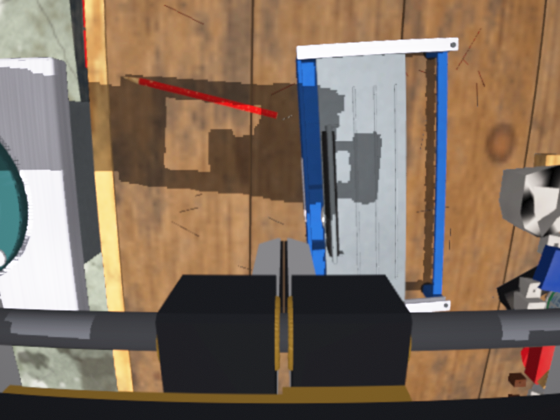

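The wrist view shows the tray: left rail from (298,52) to (458,44), right rail's far end near (448,305), flange at (330,195). I zoom for corners.

Run:
```python
import cv2,numpy as np
a=cv2.imread("pics/w0.png")
c=[cv2.resize(a[y:y+72,x:x+96],None,fx=4,fy=4,interpolation=cv2.INTER_CUBIC) for x,y in ((280,20),(380,20),(290,215),(380,255))]
cv2.imwrite("pics/c0.png",np.vstack([np.hstack(c[:2]),np.hstack(c[2:])]))
```

```text
(no output)
```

View pics/c0.png

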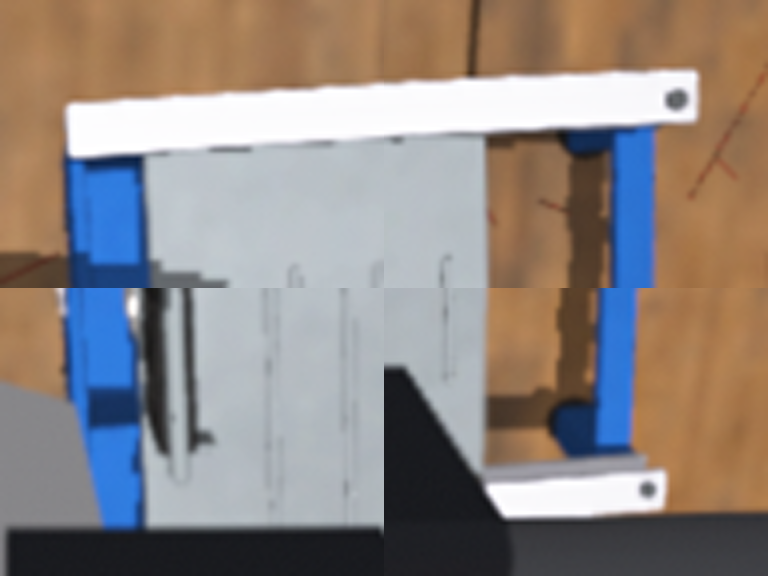

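Run:
```python
from h import *
import json
m=json.load(open("m0.json"))
nl,fl,fr=P=rays([(296.75,46),(458.25,37.5),(450.25,310)],"wrist",.0475,m)[:,:2]
print(P.round(4),"len",np.linalg.norm(fl-nl),"wid",np.linalg.norm(fl-fr))
y1=np.arctan2(*(fl-nl)[::-1]); y2=np.arctan2(-(fl-fr)[0],(fl-fr)[1]); print("yaws",y1,y2)
yaw=(y1+2*y2)/3; Rz=np.array([[np.cos(yaw),-np.sin(yaw)],[np.sin(yaw),np.cos(yaw)]])
L=np.array([[-.042,.138],[.107,.138],[.107,-.138]]); t=(P-L@Rz.T)
print("origin per corner",t.round(4),"mean",t.mean(0)); o=t.mean(0)
C=rays([(316,60),(325.7,275),(405.2,54),(405.2,300)],"wrist",.040,m)[:,:2]; print("cover in tray",((C-o)@Rz).round(4))
```

```text
[[ 0.4099  0.1627]
 [ 0.558   0.1773]
 [ 0.586  -0.096 ]] len 0.14888645370493336 wid 0.27478429114925856
yaws 0.09838827077931617 0.10180776852238842
origin per corner [[0.4655 0.0296]
 [0.4654 0.0293]
 [0.4656 0.0305]] mean [0.46553941 0.02982448]
cover in tray [[-0.0246  0.1256]
 [-0.0255 -0.0889]
 [ 0.0593  0.1262]
 [ 0.0597 -0.125 ]]
```

```bash
cat >> h.py <<'E'
TY=0.1007; TO=np.array([.4655,.0298])
def W(x,y,ztip): return [*(TO+[x*np.cos(TY)-y*np.sin(TY),x*np.sin(TY)+y*np.cos(TY)]),ztip+.1992]
def inT():
    o=robot.get_obs(); d=np.array(o["tool_pos"][:2])-TO; Rt=Ro.from_euler("xyz",o["ee_rot"]); t=np.array(o["tool_pos"])+Rt.apply([0,0,.1992])
    d=t[:2]-TO; c,s=np.cos(TY),np.sin(TY)
    print("t",o["time"],"tip in tray",np.round([c*d[0]+s*d[1],-s*d[0]+c*d[1],t[2]],4),"rot",np.round(o["ee_rot"],4),"F",np.round(o["wrist_force"],1))
YT=TY+np.pi/2
E
python3 - <<'E'
from h import *
inT()
plan(W(-.08,0,.046),YT)
E
```

```text
t 2.2 tip in tray [-0.0653  0.0077  0.2207] rot [-3.1416e+00 -6.0000e-04  1.6082e+00] F [-0.  -0.2 -1.2]
5 rows; ends [0.3859 0.0216 0.2451] [ 3.1416e+00 -6.0000e-04  1.6732e+00]
[[-0.04, -0.07, 0.87], [-0.05, -0.07, 0.88], [-0.04, -0.07, 0.87], [-0.04, -0.08, 0.87], [-0.04, -0.07, 0.88]] 
 [[-0.0, -0.0, -0.13], [-0.0, -0.0, -0.13], [-0.0, -0.0, -0.13], [-0.0, -0.0, -0.13], [-0.0, -0.0, -0.13]]
```

Call:
play_rows --translation '[[-0.04, -0.07, 0.87], [-0.05, -0.07, 0.88], [-0.04, -0.07, 0.87], [-0.04, -0.08, 0.87], [-0.04, -0.07, 0.88], [0, 0, 0], [0, 0, 0]]' --twist '[[0, 0, -0.13], [0, 0, -0.13], [0, 0, -0.13], [0, 0, -0.13], [0, 0, -0.13], [0, 0, 0], [0, 0, 0]]' --gripper '[-1, -1, -1, -1, -1, -1, -1]'

```text
time: 2.9
tool_pos: [0.3861, 0.0218, 0.2456]
ee_rot: [-3.141, -0.0, 1.673]
wrist_force: [-0.4, 0.0, 1.0]
width: 0.0001
finger_force: 0.0
```

Run:
```python
from h import *
inT()
```

```text
t 2.9 tip in tray [-0.0799  0.0001  0.0464] rot [-3.1414e+00 -4.0000e-04  1.6735e+00] F [-0.4  0.   1. ]
```

Call:
play_rows --translation '[[0, 0.45, 0], [0, 0.4, 0], [0, 0.2, 0], [0, 0.25, 0], [0, 0.25, 0], [0, 0.25, 0], [0, 0.25, 0], [0, 0.25, 0]]' --twist '[[0, 0, 0], [0, 0, 0], [0, 0, 0], [0, 0, 0], [0, 0, 0], [0, 0, 0], [0, 0, 0], [0, 0, 0]]' --gripper '[-1, -1, -1, -1, -1, -1, -1, -1]'

```text
time: 3.7
tool_pos: [0.4784, 0.0303, 0.245]
ee_rot: [-3.141, -0.0, 1.672]
wrist_force: [-4.4, 0.2, 2.1]
width: 0.0001
finger_force: 1.4
```

Call:
play_rows --translation '[[0, 0.15, 0], [0, 0.1, 0], [0, 0.08, 0], [0, 0, 0]]' --twist '[[0, 0, 0], [0, 0, 0], [0, 0, 0], [0, 0, 0]]' --gripper '[-1, -1, -1, -1]'

```text
time: 4.1
tool_pos: [0.4902, 0.0314, 0.2449]
ee_rot: [-3.137, -0.0, 1.672]
wrist_force: [-6.4, -0.8, 4.6]
width: 0.0005
finger_force: 3.2
```

Run:
```python
from h import *
inT()
```

```text
t 4.1 tip in tray [ 0.0238 -0.0008  0.0457] rot [-3.1372e+00 -1.0000e-04  1.6718e+00] F [-6.4 -0.8  4.6]
```

Call:
play_rows --translation '[[0, 0.05, 0], [0, 0.05, 0], [0, 0.05, 0], [0, 0, 0]]' --twist '[[0, 0, 0], [0, 0, 0], [0, 0, 0], [0, 0, 0]]' --gripper '[-1, -1, -1, -1]'

```text
time: 4.5
tool_pos: [0.4928, 0.0317, 0.245]
ee_rot: [-3.124, 0.0, 1.672]
wrist_force: [-21.5, -2.3, 16.6]
width: 0.0001
finger_force: 11.2
```

Run:
```python
from h import *
inT()
```

```text
t 4.5 tip in tray [ 0.0238 -0.0008  0.0458] rot [-3.1235  0.      1.672 ] F [-21.5  -2.3  16.6]
```

Call:
play_rows --translation '[[0, -0.5, 0], [-0.2, -0.3, -0.9], [-0.4, -0.3, -0.9], [-0.5, -0.3, -0.8], [-0.5, -0.2, -0.8], [-0.4, 0, -0.8], [0, 0, 0], [0, 0, 0]]' --twist '[[0, 0, 0], [0, 0, 0], [0, 0, 0], [0, 0, 0], [0, 0, 0], [0, 0, 0], [0, 0, 0], [0, 0, 0]]' --gripper '[-1, -1, -1, -1, -1, -1, -1, -1]'

```text
time: 5.3
tool_pos: [0.4414, -0.0542, 0.4135]
ee_rot: [3.139, 0.0, 1.671]
wrist_force: [0.3, -0.5, -0.8]
width: 0.0006
finger_force: 0.0
```

Run:
```python
from h import *
import json
inT()
m=robot.camera_model("wrist"); show("wrist","w1.png"); json.dump({k:np.array(v).tolist() for k,v in m.items()},open("m1.json","w"))
robot.snapshot("scene");
c,s=np.cos(TY),np.sin(TY)
for n in ("small_bearing_center","large_bearing_center","axle_nut_center","lock_nut_center","near_pad"):
    for cam in ("wrist","scene"):
        for d in robot.spot_point(n,cam)[:2]:
            q=np.array(d["centre"]); e=q[:2]-TO; print(n,cam,"tray",np.round([c*e[0]+s*e[1],-s*e[0]+c*e[1],q[2]],4),round(d["score"],2))
```

```text
t 5.3 tip in tray [-0.0319 -0.0813  0.2143] rot [3.1390e+00 5.0000e-04 1.6709e+00] F [ 0.3 -0.5 -0.8]
small_bearing_center wrist tray [-0.0014  0.037   0.0065] 0.67
small_bearing_center scene tray [-0.0028  0.0313  0.0108] 0.44
large_bearing_center wrist tray [-0.0009 -0.0336  0.0112] 0.93
large_bearing_center scene tray [ 0.0024 -0.0352  0.012 ] 0.59
large_bearing_center scene tray [0.0939 0.4779 0.0005] 0.31
axle_nut_center wrist tray [-0.0024  0.1008  0.0096] 0.85
axle_nut_center scene tray [-0.0074  0.0969  0.0068] 0.41
lock_nut_center wrist tray [-0.0014 -0.096   0.0139] 0.53
near_pad wrist tray [0.035  0.0005 0.0541] 0.95
near_pad scene tray [0.0388 0.0051 0.0586] 0.64
```

View pics/w1.png

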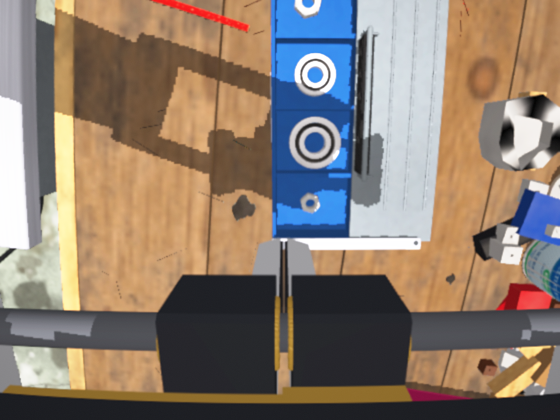

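The cover is open. The small bearing shows at (315,75) px and the large one at (315,142), the nuts at (307,5) and (310,203).

Run:
```python
from h import *
import json
m=json.load(open("m1.json")); c,s=np.cos(TY),np.sin(TY)
a=cv2.imread("pics/w1.png")[48:102,288:345].astype(int)
mask=((a.max(2)-a.min(2))<40).astype(np.uint8)  # grey ring
mask[:, 52:]=0
cn=max(cv2.findContours(mask,cv2.RETR_EXTERNAL,cv2.CHAIN_APPROX_NONE)[0],key=cv2.contourArea)
e=cv2.fitEllipse(cn); px=(e[0][0]+288,e[0][1]+48); print(px,e[1])
for p in (px,(315,75)):
    d=rays([p],"wrist",.016,m)[0][:2]-TO; print("tray",np.round([c*d[0]+s*d[1],-s*d[0]+c*d[1]],4))
b=rays([px],"wrist",.016,m)[0]; d=b[:2]-TO; bx,by=c*d[0]+s*d[1],-s*d[0]+c*d[1]
plan(W(bx,by,.060),YT)
```

```text
(314.70390701293945, 74.16892433166504) (40.21119689941406, 42.32883834838867)
tray [0.0001 0.0328]
tray [0.0004 0.032 ]
6 rows; ends [0.4624 0.0625 0.2594] [-3.1415e+00 -2.0000e-04  1.6720e+00]
[[0.47, 0.14, 0.64], [0.48, 0.13, 0.64], [0.47, 0.14, 0.64], [0.47, 0.14, 0.64], [0.47, 0.13, 0.64], [0.48, 0.14, 0.64]] 
 [[-0.0, -0.0, 0.0], [-0.0, -0.0, 0.0], [-0.0, -0.0, 0.0], [-0.0, -0.0, 0.0], [-0.0, -0.0, 0.0], [-0.0, -0.0, 0.0]]
```

Call:
play_rows --translation '[[0.47, 0.14, 0.64], [0.48, 0.13, 0.64], [0.47, 0.14, 0.64], [0.47, 0.14, 0.64], [0.47, 0.13, 0.64], [0.48, 0.14, 0.64], [0, 0, 0], [0, 0, 0]]' --twist '[[0, 0, 0], [0, 0, 0], [0, 0, 0], [0, 0, 0], [0, 0, 0], [0, 0, 0], [0, 0, 0], [0, 0, 0]]' --gripper '[-1, -1, -1, -1, -1, -1, -1, -1]'

```text
time: 6.7
tool_pos: [0.4624, 0.0624, 0.2594]
ee_rot: [-3.141, 0.0, 1.673]
wrist_force: [-0.0, 0.2, 0.9]
width: 0.0002
finger_force: 0.0
```

Run:
```python
from h import *
inT()
plan(W(0.0,.0325,.026),YT,3)
```

```text
t 6.7 tip in tray [-0.      0.0327  0.0602] rot [-3.1406e+00  4.0000e-04  1.6729e+00] F [-0.   0.2  0.9]
3 rows; ends [0.4624 0.062  0.2254] [-3.1406e+00  4.0000e-04  1.6729e+00]
[[-0.0, -0.0, 0.28], [-0.0, -0.0, 0.29], [-0.01, -0.0, 0.28]] 
 [[-0.0, 0.0, 0.0], [-0.0, 0.0, 0.0], [-0.0, 0.0, 0.0]]
```

Call:
play_rows --translation '[[0, 0, 0.28], [0, 0, 0.29], [0, 0, 0.28], [0, 0, 0], [0, 0, 0], [0, 0, 0], [0, 0, 0], [0, 0, 0]]' --twist '[[0, 0, 0], [0, 0, 0], [0, 0, 0], [0, 0, 0], [0, 0, 0], [0, 0, 0], [0, 0, 0], [0, 0, 0]]' --gripper '[-1, -1, -1, -1, -1, -1, -1, -1]'

```text
time: 7.5
tool_pos: [0.4626, 0.0624, 0.226]
ee_rot: [3.141, -0.0, 1.672]
wrist_force: [0.5, -0.3, 0.7]
width: 0.0007
finger_force: 0.0
```

Run:
```python
from h import *
inT(); show("wrist","w2.png")
c,s=np.cos(TY),np.sin(TY)
for n in ("small_bearing_center","large_bearing_center"):
        for d in robot.spot_point(n,"wrist")[:2]:
            q=np.array(d["centre"]); e=q[:2]-TO; print(n,"tray",np.round([c*e[0]+s*e[1],-s*e[0]+c*e[1],q[2]],4),round(d["score"],2))
```

```text
t 7.5 tip in tray [0.0006 0.0327 0.0268] rot [ 3.1406 -0.      1.6718] F [ 0.5 -0.3  0.7]
small_bearing_center tray [0.0022 0.032  0.0068] 0.58
large_bearing_center tray [-0.0011 -0.0327  0.0105] 0.6
```

View pics/w2.png

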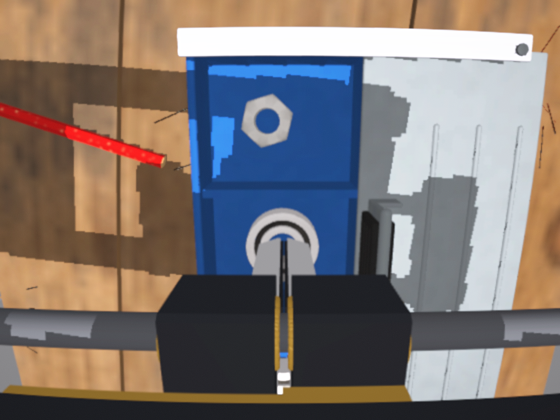

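The fingertips are centred over the small bearing at (283,240) px, clear of it. Holding.

Call:
play_rows --translation '[[0, 0, 0], [0, 0, 0], [0, 0, 0], [0, 0, 0], [0, 0, 0], [0, 0, 0], [0, 0, 0], [0, 0, 0]]' --twist '[[0, 0, 0], [0, 0, 0], [0, 0, 0], [0, 0, 0], [0, 0, 0], [0, 0, 0], [0, 0, 0], [0, 0, 0]]' --gripper '[-1, -1, -1, -1, -1, -1, -1, -1]'

```text
time: 8.45
tool_pos: [0.4624, 0.0624, 0.2255]
ee_rot: [3.142, -0.0, 1.672]
wrist_force: [0.1, 0.5, 1.1]
width: 0.0005
finger_force: 0.0
```

Call:
play_rows --translation '[[0, 0, 0], [0, 0, 0], [0, 0, 0], [0, 0, 0], [0, 0, 0], [0, 0, 0], [0, 0, 0], [0, 0, 0]]' --twist '[[0, 0, 0], [0, 0, 0], [0, 0, 0], [0, 0, 0], [0, 0, 0], [0, 0, 0], [0, 0, 0], [0, 0, 0]]' --gripper '[-1, -1, -1, -1, -1, -1, -1, -1]'

```text
time: 9.25
tool_pos: [0.4624, 0.0624, 0.2255]
ee_rot: [-3.142, -0.0, 1.672]
wrist_force: [0.4, 0.3, 0.0]
width: 0.0007
finger_force: 0.0
```

Call:
play_rows --translation '[[0, 0, 0], [0, 0, 0], [0, 0, 0], [0, 0, 0], [0, 0, 0], [0, 0, 0], [0, 0, 0], [0, 0, 0]]' --twist '[[0, 0, 0], [0, 0, 0], [0, 0, 0], [0, 0, 0], [0, 0, 0], [0, 0, 0], [0, 0, 0], [0, 0, 0]]' --gripper '[-1, -1, -1, -1, -1, -1, -1, -1]'

```text
time: 10.05
tool_pos: [0.4624, 0.0624, 0.2255]
ee_rot: [3.141, -0.0, 1.672]
wrist_force: [-1.1, -0.4, -0.7]
width: 0.0004
finger_force: 0.0
```

Call:
play_rows --translation '[[0, 0, 0], [0, 0, 0], [0, 0, 0], [0, 0, 0]]' --twist '[[0, 0, 0], [0, 0, 0], [0, 0, 0], [0, 0, 0]]' --gripper '[-1, -1, -1, -1]'

```text
time: 10.45
tool_pos: [0.4624, 0.0624, 0.2255]
ee_rot: [3.142, -0.0, 1.672]
wrist_force: [0.8, -0.2, -0.1]
width: 0.0005
finger_force: 0.0
```

Run:
```python
from h import *
inT()
A=W(0,.0325,.026)
plan(W(0,.0325,.106),YT,2)
plan(W(.075,0,.106),YT,2,start=(W(0,.0325,.106),YT))
```

```text
t 10.45 tip in tray [0.0002 0.0327 0.0263] rot [ 3.1415e+00 -1.0000e-04  1.6718e+00] F [ 0.8 -0.2 -0.1]
2 rows; ends [0.4621 0.0619 0.3051] [ 3.1415e+00 -1.0000e-04  1.6718e+00]
[[-0.0, -0.0, -1.0], [-0.01, -0.01, -0.99]] 
 [[0.0, -0.0, 0.0], [0.0, -0.0, 0.0]]
2 rows; ends [0.5399 0.0374 0.3052] [3.1416 0.     1.6715]
[[-0.41, 0.94, 0.0], [-0.4, 0.93, 0.0]] 
 [[0.0, 0.0, 0.0], [0.0, 0.0, 0.0]]
```

Call:
play_rows --translation '[[0, 0, -1], [0, 0, -1], [0, 0, 0], [-0.4, 0.97, 0], [-0.4, 0.97, 0], [0, 0, 0], [0, 0, 0], [0, 0, 0]]' --twist '[[0, 0, 0], [0, 0, 0], [0, 0, 0], [0, 0, 0], [0, 0, 0], [0, 0, 0], [0, 0, 0], [0, 0, 0]]' --gripper '[-1, -1, -1, -1, -1, -1, -1, -1]'

```text
time: 11.25
tool_pos: [0.5421, 0.0386, 0.3049]
ee_rot: [-3.14, -0.0, 1.672]
wrist_force: [-0.0, -0.9, 0.1]
width: 0.0002
finger_force: 0.0
```

Run:
```python
from h import *
inT()
plan(W(.078,0,.0475),YT,3)
```

```text
t 11.25 tip in tray [0.0767 0.0012 0.1057] rot [-3.140e+00 -5.000e-04  1.672e+00] F [-0.  -0.9  0.1]
3 rows; ends [0.5429 0.0375 0.2469] [ 3.1402e+00 -5.0000e-04  1.6720e+00]
[[-0.01, 0.01, 0.48], [-0.01, 0.01, 0.49], [-0.01, 0.0, 0.48]] 
 [[-0.01, -0.0, 0.0], [-0.01, -0.0, 0.0], [-0.01, -0.0, 0.0]]
```

Call:
play_rows --translation '[[0, 0, 0.48], [0, 0, 0.48], [0, 0, 0.48], [0, 0, 0], [0, 0, 0]]' --twist '[[0, 0, 0], [0, 0, 0], [0, 0, 0], [0, 0, 0], [0, 0, 0]]' --gripper '[-1, -1, -1, -1, -1]'

```text
time: 11.75
tool_pos: [0.5421, 0.0388, 0.2484]
ee_rot: [3.142, -0.0, 1.672]
wrist_force: [0.3, -0.6, 0.3]
width: 0.0005
finger_force: 0.0
```

Run:
```python
from h import *
inT()
```

```text
t 11.75 tip in tray [0.0771 0.0012 0.0492] rot [ 3.1416e+00 -2.0000e-04  1.6724e+00] F [ 0.3 -0.6  0.3]
```

Call:
play_rows --translation '[[0, -0.3, 0], [0, -0.25, 0], [0, -0.25, 0], [0, -0.25, 0], [0, -0.25, 0], [0, -0.25, 0], [0, -0.25, 0], [0, -0.25, 0]]' --twist '[[0, 0, 0], [0, 0, 0], [0, 0, 0], [0, 0, 0], [0, 0, 0], [0, 0, 0], [0, 0, 0], [0, 0, 0]]' --gripper '[-1, -1, -1, -1, -1, -1, -1, -1]'

```text
time: 12.55
tool_pos: [0.4605, 0.0299, 0.2481]
ee_rot: [3.141, 0.0, 1.672]
wrist_force: [3.1, 1.1, 2.6]
width: 0.0005
finger_force: 1.4
```

Call:
play_rows --translation '[[0, -0.15, 0], [0, -0.1, 0], [0, -0.08, 0], [0, -0.05, 0], [0, 0, 0]]' --twist '[[0, 0, 0], [0, 0, 0], [0, 0, 0], [0, 0, 0], [0, 0, 0]]' --gripper '[-1, -1, -1, -1, -1]'

```text
time: 13.05
tool_pos: [0.4458, 0.0285, 0.2475]
ee_rot: [-3.14, -0.0, 1.672]
wrist_force: [1.4, -0.9, 1.0]
width: 0.0008
finger_force: 0.6
```

Run:
```python
from h import *
inT()
```

```text
t 13.05 tip in tray [-0.02    0.0008  0.0483] rot [-3.1403e+00 -1.0000e-04  1.6718e+00] F [ 1.4 -0.9  1. ]
```

Call:
play_rows --translation '[[0, -0.05, 0], [0, -0.05, 0], [0, 0, 0]]' --twist '[[0, 0, 0], [0, 0, 0], [0, 0, 0]]' --gripper '[-1, -1, -1]'

```text
time: 13.35
tool_pos: [0.4439, 0.0283, 0.2477]
ee_rot: [3.133, -0.0, 1.672]
wrist_force: [10.6, 1.5, -7.5]
width: 0.0003
finger_force: 5.6
```

Run:
```python
from h import *
inT()
```

```text
t 13.35 tip in tray [-0.02    0.0008  0.0485] rot [ 3.1334e+00 -3.0000e-04  1.6716e+00] F [10.6  1.5 -7.5]
```

Call:
play_rows --translation '[[0, -0.05, 0], [0, 0, 0], [0, 0.3, 0], [0, 0.3, 0], [0, 0, -0.8], [0, 0, -1], [0, 0, -1], [0, 0, -1]]' --twist '[[0, 0, 0], [0, 0, 0], [0, 0, 0], [0, 0, 0], [0, 0, 0], [0, 0, 0], [0, 0, 0], [0, 0, 0]]' --gripper '[-1, -1, -1, -1, -1, -1, -1, -1]'

```text
time: 14.15
tool_pos: [0.464, 0.0305, 0.4007]
ee_rot: [-3.138, -0.0, 1.672]
wrist_force: [0.5, -0.5, 0.6]
width: 0.0004
finger_force: 0.0
```

Call:
play_rows --translation '[[0, -0.9, -0.3], [0, -0.9, 0], [0, -0.5, 0], [0, 0, 0], [0, 0, 0]]' --twist '[[0, 0, 0], [0, 0, 0], [0, 0, 0], [0, 0, 0], [0, 0, 0]]' --gripper '[-1, -1, -1, -1, -1]'

```text
time: 14.65
tool_pos: [0.3728, 0.0211, 0.4118]
ee_rot: [-3.141, -0.0, 1.672]
wrist_force: [-0.2, -0.6, 0.3]
width: 0.0006
finger_force: 0.0
```

Run:
```python
from h import *
inT()
m=robot.camera_model("wrist"); show("wrist","w3.png")
c,s=np.cos(TY),np.sin(TY)
for n in ("near_pad","far_pad"):
    for d in robot.spot_point(n,"wrist")[:2]:
        q=np.array(d["centre"]); e=q[:2]-TO; print(n,"tray",np.round([c*e[0]+s*e[1],-s*e[0]+c*e[1],q[2]],4),round(d["score"],2))
```

```text
t 14.65 tip in tray [-0.0932  0.0007  0.2126] rot [-3.1414e+00 -2.0000e-04  1.6717e+00] F [-0.2 -0.6  0.3]
near_pad tray [-0.0475  0.0013  0.0554] 0.71
far_pad tray [-0.03    0.0025  0.0511] 0.66
```

View pics/w3.png

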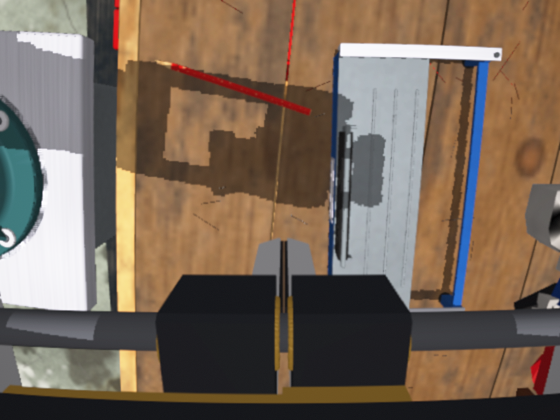

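The view shows the cover fully shut, its near edge flush with the tray's near wall at (335,150) px, and the arm clear of it.

```bash
python3 -c "
from bench import robot
print(robot.close_job())"
```

```text
the job is handed in; nothing more can be done
None
```

I pushed the cover fully back, pointed at the small bearing (second compartment from the left) from about 10 mm above for about 3.5 s without touching any parts, pushed the cover fully shut and drew clear; the job is handed in, with no verdict shown.

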